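One cell from the battery dispenser to the pick-up stop

TASK

The wireless mouse needs one fresh battery. Press the red plunger of the battery dispenser all the way down with closed fingertips, keep it down a moment until the foremost cell has rolled out, and let it spring back up, so that exactly one cell lies in the catch trough; then, without gripping or lifting it, push that cell with a fingertip along the trough, away from the outlet, until it rests against the orange pick-up stop, and draw back. The other cells must stay in the dispenser, with the next one moved up to the gate, and the other things on the bench are to be left alone.

Things in the scene. Friction and masses are not known exactly. Their poses are not given: they have to be found in the camera images.
- dispenser: Fixed gravity dispenser for AA cells: white chute (side walls from x = 23 to 164 mm, rising 1 in 4) and trough on a grey stand. Origin on the worktop under the outlet's middle; x points up the chute, -y along the trough to the orange stop, z up. A grey tower (x 52 to 90, y -42 to 42, 72 mm high) carries the plunger. A press sinks a gate under it: one cell rolls out, a rubber foot clamps the next.
- plunger_top (a point): Centre of the top face of the red plunger cap (disc, 30 mm across, 7 mm thick), 96 mm above the worktop at rest, above dispenser x = 71 mm, y = 0. Moves down with the plunger; pressed straight down from above.
- plunger (a joint): Travel of the plunger in m: 0 = up at rest, grows as pressed, 0.015 = fully down against its stop. The gate frees the cell at about 0.0115 and needs about 0.3 s down there to let it roll clear. Spring returned: about 1 N to start, about 5 N just before the stop.
- outlet (a point): Outlet: point on the trough floor at dispenser x = 0, y = 0, height 18 mm; a freed cell settles here within 1 s. The trough is a U-channel along dispenser y, inner width 17 mm, y = +36 to -90 mm. Lips 4.5 mm thick, tops 23.5 mm above the worktop, front one notched at y -54 to -76 mm; lip across the +y end 22 mm high. Behind, at |y| < 30 mm, the chute mouth is flat at 23.5 mm to x = 22 mm.
- pickup_stop (a point): Point on the trough floor at the foot of the face of the orange end stop (26 mm wide, 8 mm thick, top 35 mm above the worktop), dispenser x = 0, y = -0.090. The cell's end goes against this face.
- cell_1: Foremost AA cell, black with a copper-coloured end, 14.5 mm across, 50 mm long, 23 g, along its own y axis, which is parallel to the dispenser's y. Origin: its centre; x and z turn as it rolls. Starts at the gate, dispenser x = 71 mm. In the trough its centre is 25.3 mm and its top 32.5 mm above the worktop, 9 mm above the lips. Against the stop its centre is at dispenser y = -65 mm.
- cell_2: The next AA cell, same look, size and axes; origin at its centre, at the start at dispenser x = 85 mm. Three more lie behind it, up the chute. After one press it should lie where the first one was, at the gate (x = 71 mm).
- mug: Bystander: blue-and-white mug, 78 x 112 x 92 mm, origin at the middle of its underside.
- mouse: Bystander: black wireless mouse, 124 x 62 x 35 mm, origin at the middle of its underside.
- screw_tray: Bystander: small round metal screw tray, 62 x 62 x 10 mm, origin at the middle of its underside.
- phone: Bystander: phone lying flat, 148 x 73 x 9 mm, origin at the middle of its underside.
- solder_reel: Bystander: small reel of solder, 48 mm in diameter, 30 mm high, origin at the middle of its underside.

How it is judged:
On the way, in this order (a step that is already met when the one before it is completed fails the run):
1. the plunger is pressed all the way down (value of joint plunger above 0.0125 m), for 0.1 s.
2. the plunger is up again, one cell lies still in the trough at the outlet and the next has moved up to the gate (x of cell_1 in the frame of dispenser between -0.004 and 0.004 m and z of cell_1 in the frame of dispenser between 0.021 and 0.029 m and x of cell_2 in the frame of dispenser between 0.066 and 0.076 m and z of cell_2 in the frame of dispenser below 0.048 m and value of joint plunger below 0.002 m and y of cell_1 in the frame of dispenser between -0.02 and 0.02 m and linear speed of cell_1 below 0.02 m/s), for 0.2 s.
At the end, for the whole second after the job is handed in: The first cell lies still in the trough, its leading end within 4 mm of the orange stop (centre within 4 mm of the trough's middle line, on the trough floor), the plunger is up (under 2 mm), and the second cell waits at the gate (within 5 mm) (x of cell_1 in the frame of dispenser between -0.004 and 0.004 m and z of cell_1 in the frame of dispenser between 0.021 and 0.029 m and x of cell_2 in the frame of dispenser between 0.066 and 0.076 m and z of cell_2 in the frame of dispenser below 0.048 m and value of joint plunger below 0.002 m and y of cell_1 in the frame of dispenser between -0.068 and -0.061 m and angle between the y axis of cell_1 and the y axis of dispenser, either way round below 0.12 rad and linear speed of cell_1 below 0.01 m/s); the robot touches nothing.
It fails at once if a second cell leaves the dispenser (x of cell_2 in the frame of dispenser below 0.055 m).
It fails at once if the cell is lifted, out of the trough or out of the chute ((x of cell_1 in the frame of dispenser below 0.02 m and z of cell_1 in the frame of dispenser above 0.04 m) or z of cell_1 in the frame of dispenser above 0.062 m).
It fails at once if the cell leaves the dispenser (x of cell_1 in the frame of dispenser below -0.015 m or z of cell_1 in the frame of dispenser below 0.015 m).
It fails at once if a bystander (mug, mouse, screw tray, phone or solder reel) is moved by more than 15 mm (distance of any of mug, mouse, screw_tray, phone, solder_reel from where it was at the start of the episode above 0.015 m).
It also fails if it takes over 35 s, if anything falls off the work surface, if the arm or the gripper's body presses on something with over 40 N, if the wrist force passes 120 N, or if a joint passes its speed limit or range.

ROBOT

A 6-joint arm with a two-finger parallel gripper is mounted at the origin on a cart in front of the work surface, level with it; the furniture and walls round the work are solid. World frame = base frame: x ahead of the robot, y to its left, z up, the work surface at z = 0. Lengths are in m, angles in rad, forces in N, time in s.
With the tool pointing down it reaches from about 0.35 to 0.775 m from the base axis. Payload 5.5 kg.
Tool frame: the origin (TCP) lies midway between the tips of the shut fingers; the grasp point (between the pads) lies robot.pinch_z behind it (robot.pinch_z is the distance from the TCP to the grasp point, in m); z points along the fingers, y is the line along which they close (so a half turn about z gives the same grasp; the last joint's range is limited). The gripper opens to 85 mm and grips with 20 to 120 N. Pads are 22 mm wide; open, the fingers measure 114 mm over their backs; the gripper's body (76 mm by 85 mm) begins 54 mm behind the grasp point. The pads swing forward as they close: fully open they stand 13 mm farther back than shut.
Start: joints at [1.142, 0.313, 0.046, 1.304, 0, 1.431], TCP at [0.164, 0.551, 0.231] pointing down, gripper open.
Joint ranges: [-2.76, 2.76], [-0.86, 1.69], [-1.03, 1.26], [-2.2, 2.34], [-1.47, 1.5], [-3.14, 3.14]. Speed limits (rad/s): [2.57, 2.57, 3.14, 3.14, 3.14, 3.14].

INTERFACE

Orientations are given as a 3x3 rotation matrix whose columns are the frame's x, y, z axes.
In Python, from cell import robot gives the robot as it stands.
- The arm moves only by the tool drive_tool, never from a script. Its argument "plan" is a list of rows, each an object of numbers: "jaw": the opening, from 0 (shut) to 1 (fully open); "x", "y", "z": the shift along the tool's x, y, z normalised to -1 to 1, where 1 is 40 mm; "wx", "wy", "wz": the turn, a rotation vector about the tool's x, y, z normalised to -1 to 1, where 1 is 4 degrees. In form: [{"jaw": .., "x": .., "y": .., "z": .., "wx": .., "wy": .., "wz": ..}, ...]. A call has 1 to 10 rows; each row shifts and turns the commanded pose from where the row before left it, along the tool's axes as they then stand; what a row does not reach is not made up. A row lasts 1/10 s, in which the tool goes at most 50 mm and 8.59 degrees, less where a joint would pass 70% of its speed; a pose out of reach is approached as far as the arm can. A call with a number of a shift or a turn outside -1 to 1 is refused whole. A call with a gripper value outside its range is refused whole. The fingers move at their own pace and stop on an object; "squeeze" is the grip in N (left out, the last holds). Time passes only in rows, so rows that do not move let the fingers close. It gives the time, the measured TCP pose, the force, the opening and the grip force at its end, in the units of the state.
- robot.get_obs(): the state, without advancing time (a new reading comes with each control period).
- robot.read_camera(name): name is "scene" or "top" or "wrist"; returns a dict with "color" (384x512x3 uint8, red, green, blue), "fx", "fy", "cx", "cy" (pixels), "k1" (the pictures are not rectified: a ray, as slopes to the right and down, at radius r is drawn at 1 + k1 r^2 times it, then the intrinsics apply), "rvec" (rotation vector, rad) and "tvec" (3), from world to camera coordinates, as OpenCV has them. Camera axes: x right, y down, z forward; pixel columns grow to the right and rows downward; lengths in m; the calibration is good to about 2 mm. A picture is of the moment at which its call begins. There is no depth.
- robot.job_done(): hands the job in; it is judged then, once.
The state is a dict: "clock": time; "joints": joint angles; "dq": joint speeds; "joint_torque": joint torques, N m; "eef_pos": TCP position; "tool_rot": TCP orientation; "force": force on the tool from outside, world axes, zero at the start; "ft_torque": the same for the moment, N m; "finger_gap": finger opening in m; "grasp_force": force on a finger pad.
Only numpy, scipy, OpenCV 4.12 (cv2) and the standard library are available. Lean on these libraries where they do the work, as an engineer would, in place of code of your own. Each camera call takes 0.05 s, during which the arm holds its last target. There are 200 camera calls.

## Working session

There is one attempt and no reset: what is moved stays moved. The work goes in short steps, Python scripts to look and compute and a tool call to move; the robot and the scene stay as the last step left them, time stands still between calls to the robot, and variables do not carry over. Pictures are saved under pics/ and viewed, at most 10 in all, crops included, and the job is handed in when it is done.

Besides the shell and the picture viewer there is one more tool, called after "Request:" as name(argument=value, ...), one argument or row to a line, values as JSON. drive_tool: Moves the arm, as the interface text tells. Its arguments: {"type":"object","properties":{"plan":{"type":"array"},"squeeze":{"type":"number"}},"required":["plan"]}

```bash
mkdir -p pics; ls
python3 - <<'E'
from cell import robot
import cv2,numpy as np,pickle
d={}
for n in("scene","top"):
    c=robot.read_camera(n);d[n]=c;cv2.imwrite(f"pics/{n}0.png",c["color"][:,:,::-1]);print(n,cv2.Rodrigues(c["rvec"])[0].round(3).tolist(),c["tvec"],c["fx"],c["k1"])
pickle.dump(d,open("c0.pkl","wb"))
o=robot.get_obs();print(o["eef_pos"],o["tool_rot"],o["clock"],robot.pinch_z)
E
```

```text
pics
scene [[0.436, -0.9, -0.014], [-0.606, -0.282, -0.744], [0.666, 0.333, -0.668]] [-0.14867641  0.36815605  0.91560401] 372.04035878677234 -0.04127166027076042
top [[-0.016, -1.0, -0.011], [-0.986, 0.017, -0.165], [0.165, 0.008, -0.986]] [0.07746046 0.47815072 1.22796882] 353.0080465337941 -0.10009859277841957
[0.16355598 0.55077094 0.23051118] [[-9.58603617e-01  2.84743215e-01 -6.37779869e-04]
 [ 2.84743866e-01  9.58602489e-01 -1.48271353e-03]
 [ 1.89184753e-04 -1.60293846e-03 -9.99998697e-01]] 0.1 0.0187
```

Run:
```python
import cv2
a=cv2.imread("pics/scene0.png");b=cv2.imread("pics/top0.png")
cv2.imwrite("pics/s1.png",cv2.resize(a,(800,600),interpolation=cv2.INTER_CUBIC));cv2.imwrite("pics/t1.png",cv2.resize(b,(800,600),interpolation=cv2.INTER_CUBIC))
```

```text
(no output)
```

View pics/s1.png

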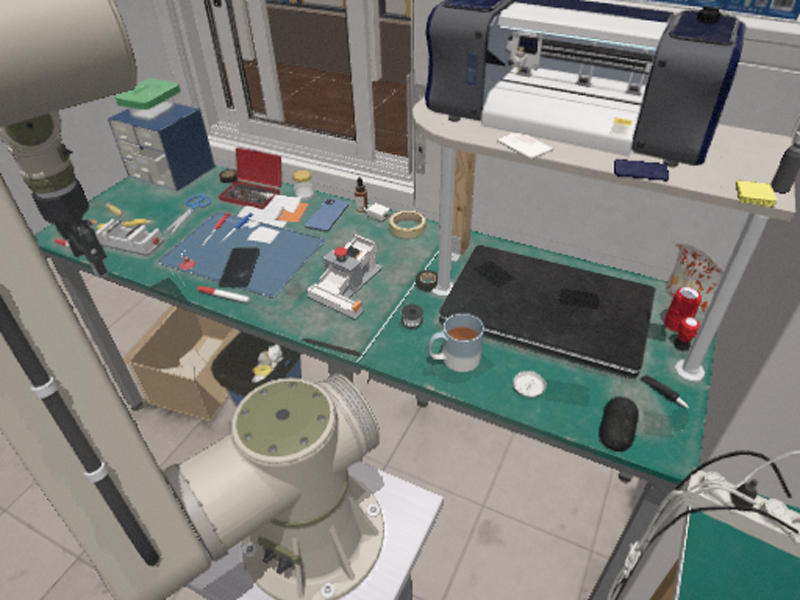

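View pics/t1.png

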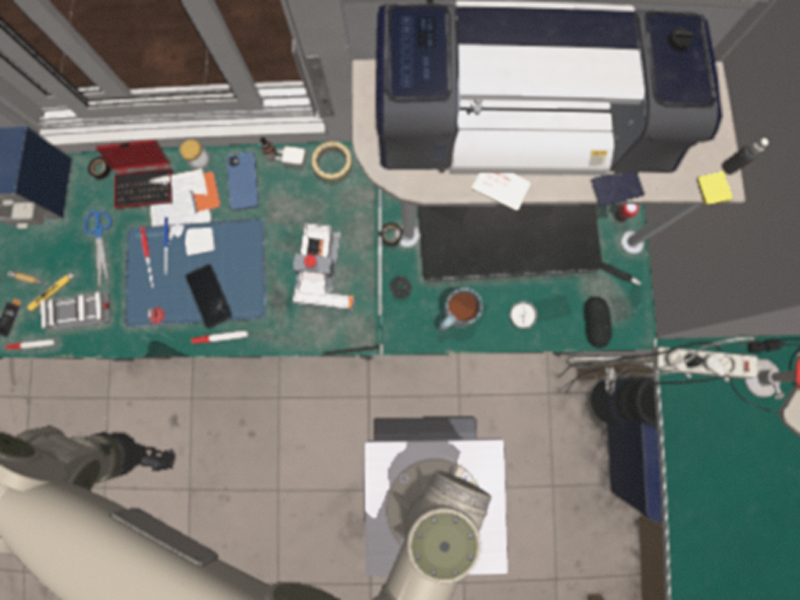

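The top view shows the red cap near (311,261) and the orange stop near (350,300). In the scene view they are near (340,254) and (356,304). The chute runs away from the robot and the trough's stop end points to the robot's right.

```bash
cat > h.py <<'E'
import cv2,numpy as np
def K(c): return np.array([[c["fx"],0,c["cx"]],[0,c["fy"],c["cy"]],[0,0,1]]),np.array([c["k1"],0,0,0,0.])
def proj(c,P): k,d=K(c);return cv2.projectPoints(np.array(P,float).reshape(-1,1,3),c["rvec"],c["tvec"],k,d)[0][:,0]
def back(c,uv,z):
    k,d=K(c);n=cv2.undistortPoints(np.array([[uv]],float),k,d)[0,0];R=cv2.Rodrigues(c["rvec"])[0]
    r=R.T@np.array([n[0],n[1],1]);o=-R.T@np.ravel(c["tvec"]);return o+r*(z-o[2])/r[2]
def blob(c,box,lo,hi,s=150,v=120):
    x0,y0,x1,y1=box;h=cv2.cvtColor(c["color"],cv2.COLOR_RGB2HSV)[y0:y1,x0:x1].astype(int)
    H=(h[...,0]+10)%180
    m=(H>=lo+10)&(H<=hi+10)&(h[...,1]>s)&(h[...,2]>v)
    n,l,st,ce=cv2.connectedComponentsWithStats(m.astype(np.uint8));
    if n<2:return None
    i=1+st[1:,4].argmax();return ce[i]+[x0,y0],st[i]
E
python3 - <<'E'
import pickle;from h import *
d=pickle.load(open("c0.pkl","rb"))
B={"scene":((205,150,232,178),(215,180,245,208)),"top":((186,155,212,180),(212,180,236,204))}
for n in d:
    r=blob(d[n],B[n][0],-8,6);o=blob(d[n],B[n][1],7,20,120)
    print(n,r,o,back(d[n],r[0],.0935),back(d[n],o[0],.033))
    c=d[n]["color"]; x0,y0=(170,130)
    cv2.imwrite(f"pics/z{n}.png",cv2.resize(c[y0:y0+85,x0:x0+85,::-1],(595,595),interpolation=cv2.INTER_CUBIC))
a=cv2.imread("pics/zscene.png");b=cv2.imread("pics/ztop.png")
cv2.imwrite("pics/z.png",cv2.resize(np.hstack([a,b]),(800,400)))
E
```

```text
scene (array([217.76923077, 160.5       ]), array([10,  9,  7,  4, 26], dtype=int32)) (array([228.  , 195.35]), array([11, 13,  5,  6, 20], dtype=int32)) [0.55344196 0.2689002  0.0935    ] [0.46560499 0.18257313 0.033     ]
top (array([198.27272727, 166.36363636]), array([10,  8,  6,  7, 33], dtype=int32)) (array([224.25, 192.  ]), array([12, 10,  2,  6,  8], dtype=int32)) [0.55447556 0.26992539 0.0935    ] [0.47191424 0.18497231 0.033     ]
```

View pics/z.png

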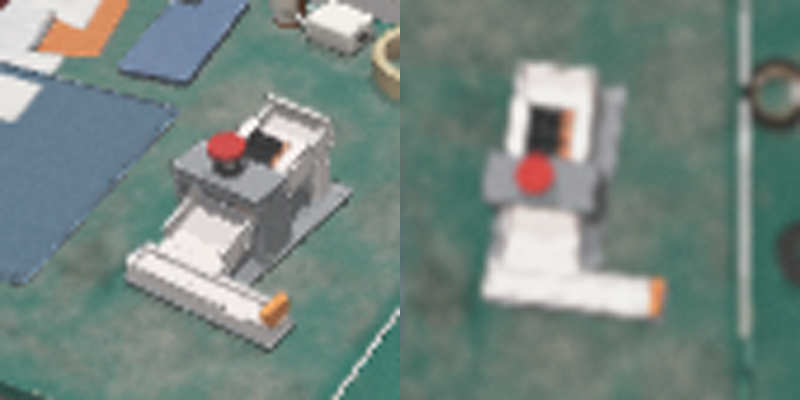

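Request:
drive_tool(
  plan=[
    {"jaw":0,"x":-0.9,"y":-0.3},
    {"jaw":0,"x":-0.9,"y":-0.3},
    {"jaw":0,"x":-0.9,"y":-0.3},
    {"jaw":0,"x":-0.9,"y":-0.3},
    {"jaw":0,"x":-0.9,"y":-0.3},
    {"jaw":0,"x":-0.9,"y":-0.3},
    {"jaw":0,"x":-0.9,"y":-0.3,"wz":-0.7},
    {"jaw":0,"x":-0.9,"y":-0.3,"wz":-0.7},
    {"jaw":0,"x":-0.6,"y":-0.3,"wz":-0.4},
    {"jaw":0},
  ],
)

```text
validation failed for argument at $.pl...
```

Request:
drive_tool(
  plan=[
    {"jaw":0,"x":-0.9,"y":-0.3,"z":0,"wx":0,"wy":0,"wz":0},
    {"jaw":0,"x":-0.9,"y":-0.3,"z":0,"wx":0,"wy":0,"wz":0},
    {"jaw":0,"x":-0.9,"y":-0.3,"z":0,"wx":0,"wy":0,"wz":0},
    {"jaw":0,"x":-0.9,"y":-0.3,"z":0,"wx":0,"wy":0,"wz":0},
    {"jaw":0,"x":-0.9,"y":-0.3,"z":0,"wx":0,"wy":0,"wz":0},
    {"jaw":0,"x":-0.9,"y":-0.3,"z":0,"wx":0,"wy":0,"wz":0},
    {"jaw":0,"x":-0.9,"y":-0.3,"z":0,"wx":0,"wy":0,"wz":-0.7},
    {"jaw":0,"x":-0.9,"y":-0.3,"z":0,"wx":0,"wy":0,"wz":-0.7},
    {"jaw":0,"x":-0.6,"y":-0.3,"z":0,"wx":0,"wy":0,"wz":-0.4},
    {"jaw":0,"x":0,"y":0,"z":0,"wx":0,"wy":0,"wz":0},
  ],
)

```text
clock: 1.1
eef_pos: [0.4373, 0.3602, 0.2305]
tool_rot: [[-0.986, 0.166, -0.0], [0.166, 0.986, -0.001], [-0.0, -0.001, -1.0]]
force: [-1.1, 1.5, -0.5]
finger_gap: -0.0001
grasp_force: 0.0
```

Run:
```python
from h import *;from cell import robot;import pickle
c=robot.read_camera("wrist");pickle.dump(c,open("w1.pkl","wb"))
cv2.imwrite("pics/w1.png",cv2.resize(c["color"][:,:,::-1],(800,600)))
print(proj(c,[[.554,.2695,.096],[.47,.184,.035]]))
```

```text
[[186.03735313 307.02809566]
 [102.88466457 217.54157504]]
```

View pics/w1.png

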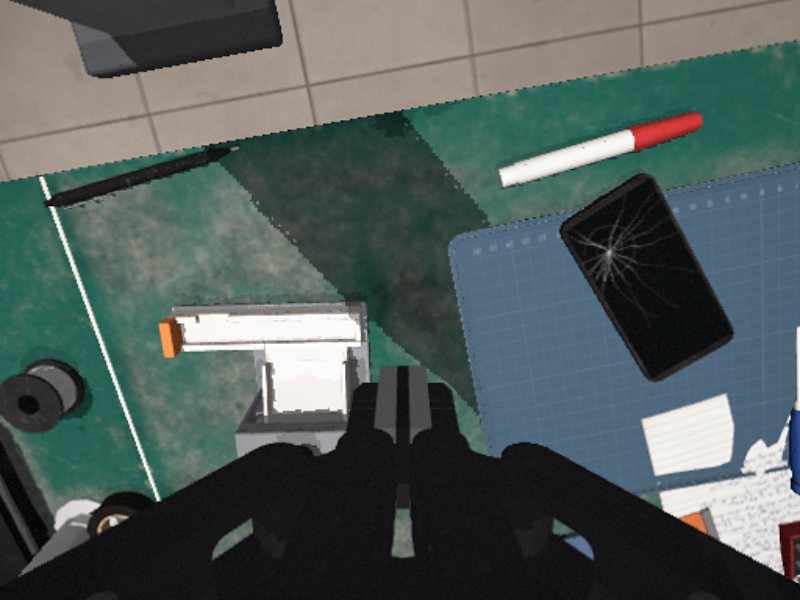

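The wrist view shows the trough from the orange stop at (170,337) to its +y end at (365,322), almost level in the picture. Next I'll fit the pose and overlay the model.

```bash
cat > ov.py <<'E'
from h import *
def D2W(p,P):
    c,s=np.cos(p[2]),np.sin(p[2]);P=np.array(P,float);return np.c_[p[0]+c*P[:,0]-s*P[:,1],p[1]+s*P[:,0]+c*P[:,1],P[:,2]]
def loop(img,c,p,P,sc,off,col):
    q=((proj(c,D2W(p,P))-off+.5)*sc).astype(np.int32);cv2.polylines(img,[q],True,col,1)
def rect(x0,x1,y0,y1,z): return [[x0,y0,z],[x1,y0,z],[x1,y1,z],[x0,y1,z]]
def draw(c,p,box,sc,plz=.096):
    x0,y0,x1,y1=box;im=cv2.resize(c["color"][y0:y1,x0:x1,::-1],None,fx=sc,fy=sc,interpolation=cv2.INTER_NEAREST).copy()
    o=np.array([x0,y0]);a=np.linspace(0,2*np.pi,24)
    loop(im,c,p,rect(-.013,.013,-.098,-.090,.035),sc,o,(255,0,0))
    loop(im,c,p,rect(-.013,.013,-.09,.0405,.0235),sc,o,(0,255,0))
    loop(im,c,p,rect(-.0085,.0085,-.09,.036,.0235),sc,o,(0,0,255))
    loop(im,c,p,rect(.052,.09,-.042,.042,.072),sc,o,(255,0,255))
    loop(im,c,p,np.c_[.071+.015*np.cos(a),.015*np.sin(a),0*a+plz],sc,o,(255,255,0))
    return im
E
python3 - <<'E'
from ov import *;import pickle
from scipy.optimize import least_squares
d=pickle.load(open("c0.pkl","rb"));w=pickle.load(open("w1.pkl","rb"))
L=[(d["scene"],[217.8,160.5],[.071,0,.0945]),(d["scene"],[228,195.35],[0,-.094,.031]),(d["top"],[198.27,166.36],[.071,0,.096]),(d["top"],[224.25,192],[0,-.094,.034])]
b=blob(w,(98,195,120,235),5,22,120);print(b)
print(back(w,np.array([178,308])*.64,.0235),back(w,np.array([366,303])*.64,.0235))
L+=[(w,b[0],[0,-.093,.033])]*2
f=lambda p:np.concatenate([(proj(c,D2W(p,[P]))[0]-uv) for c,uv,P in L])
r=least_squares(f,[.48,.28,-.13],loss="soft_l1",x_scale=[.1,.1,1]);print(r.x,f(r.x).round(1))
im=draw(w,r.x,(90,180,250,300),5);cv2.imwrite("pics/o1.png",im)
np.save("p.npy",r.x)
E
```

```text
(array([106.33146067, 216.14044944]), array([  3,   8,  11,  26, 178], dtype=int32))
[0.45241421 0.19685998 0.0235    ] [0.47084511 0.32804089 0.0235    ]
[ 0.48305926  0.27901863 -0.14343624] [-0.1 -0.2 -0.2 -0.6  0.2  0.2 -0.3  0.6 -0.1  0.1 -0.1  0.1]
```

View pics/o1.png

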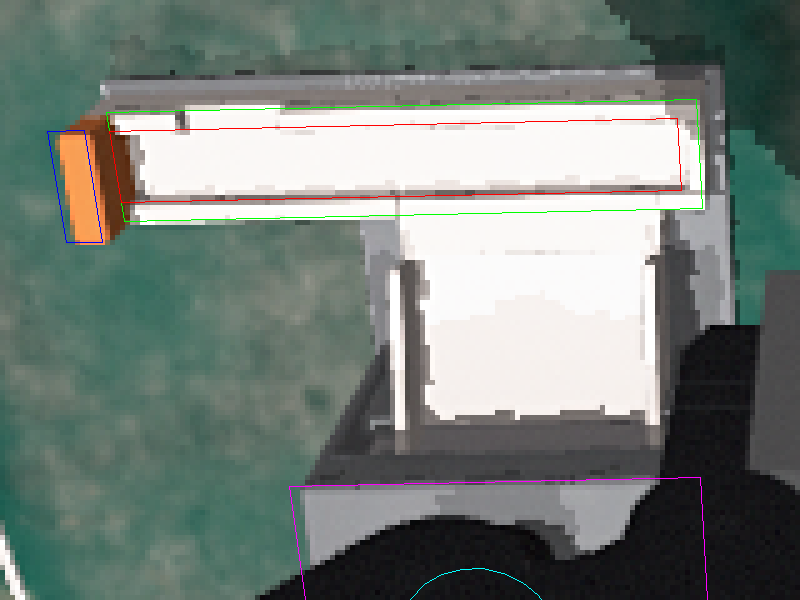

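Request:
drive_tool(
  plan=[
    {"jaw":0,"x":-0.65,"y":-0.35,"z":0.3,"wx":0,"wy":0,"wz":-0.35},
    {"jaw":0,"x":-0.65,"y":-0.35,"z":0.4,"wx":0,"wy":0,"wz":0},
    {"jaw":0,"x":-0.65,"y":-0.35,"z":0.4,"wx":0,"wy":0,"wz":0},
    {"jaw":0,"x":-0.65,"y":-0.35,"z":0.4,"wx":0,"wy":0,"wz":0},
    {"jaw":0,"x":-0.63,"y":-0.35,"z":0.4,"wx":0,"wy":0,"wz":0},
    {"jaw":0,"x":0,"y":0,"z":0.4,"wx":0,"wy":0,"wz":0},
    {"jaw":0,"x":0,"y":0,"z":0,"wx":0,"wy":0,"wz":0},
    {"jaw":0,"x":0,"y":0,"z":0,"wx":0,"wy":0,"wz":0},
  ],
)

```text
clock: 1.95
eef_pos: [0.5514, 0.2753, 0.1391]
tool_rot: [[-0.991, 0.137, -0.002], [0.137, 0.991, -0.0], [0.002, -0.0, -1.0]]
force: [-0.1, 0.6, 0.2]
finger_gap: 0.0
grasp_force: 0.0
```

Run:
```python
from ov import *;from cell import robot
o=robot.get_obs();print(o["eef_pos"],o["force"])
p=[.483,.280,-.143]
A=[]
for n,box,sc in(("scene",(180,135,260,215),5),("wrist",(30,60,430,460),1)):
    c=robot.read_camera(n)
    im=draw(c,p,box,sc);
    if n=="wrist": im=cv2.resize(draw(c,p,(0,0,512,384),1),(533,400))
    A.append(im)
h=400;A[0]=cv2.resize(A[0],(266,266));A[0]=cv2.copyMakeBorder(A[0],0,134,0,0,cv2.BORDER_CONSTANT)
cv2.imwrite("pics/o2.png",np.hstack(A))
```

```text
[0.55143751 0.27534014 0.13913264] [-0.07801991  0.6425707   0.23725276]
```

View pics/o2.png

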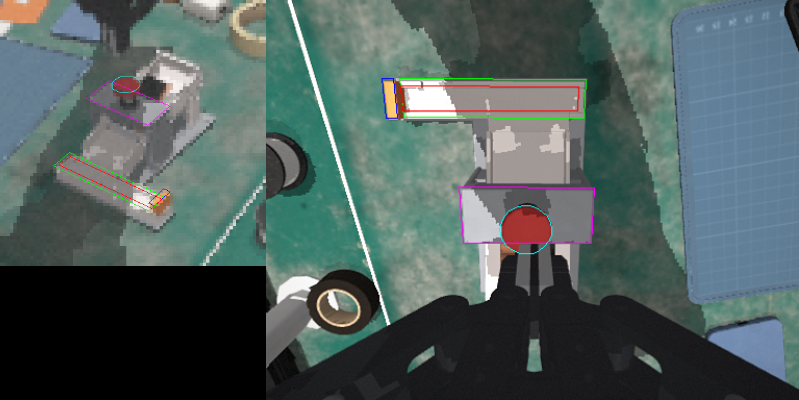

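The fit is good: the cap lies within the overlay at (526,230) in the wrist half. I'll correct about 5 mm sideways and approach.

Request:
drive_tool(
  plan=[
    {"jaw":0,"x":-0.06,"y":-0.12,"z":0.4,"wx":0,"wy":0,"wz":0},
    {"jaw":0,"x":0,"y":0,"z":0.4,"wx":0,"wy":0,"wz":0},
    {"jaw":0,"x":0,"y":0,"z":0.1,"wx":0,"wy":0,"wz":0},
    {"jaw":0,"x":0,"y":0,"z":0,"wx":0,"wy":0,"wz":0},
    {"jaw":0,"x":0,"y":0,"z":0,"wx":0,"wy":0,"wz":0},
  ],
)

```text
clock: 2.55
eef_pos: [0.5547, 0.2701, 0.1045]
tool_rot: [[-0.99, 0.138, 0.002], [0.138, 0.99, 0.001], [-0.001, 0.001, -1.0]]
force: [-0.5, 0.1, -0.1]
finger_gap: 0.0005
grasp_force: 0.0
```

Press: 104.5 mm → 81 mm plus a little.

Request:
drive_tool(
  plan=[
    {"jaw":0,"x":0,"y":0,"z":0.3,"wx":0,"wy":0,"wz":0},
    {"jaw":0,"x":0,"y":0,"z":0.2,"wx":0,"wy":0,"wz":0},
    {"jaw":0,"x":0,"y":0,"z":0.1,"wx":0,"wy":0,"wz":0},
    {"jaw":0,"x":0,"y":0,"z":0,"wx":0,"wy":0,"wz":0},
    {"jaw":0,"x":0,"y":0,"z":0,"wx":0,"wy":0,"wz":0},
  ],
)

```text
clock: 3.05
eef_pos: [0.556, 0.2703, 0.081]
tool_rot: [[-0.99, 0.138, 0.004], [0.138, 0.99, 0.002], [-0.003, 0.002, -1.0]]
force: [1.9, 0.7, 9.3]
finger_gap: -0.0
grasp_force: 4.6
```

Request:
drive_tool(
  plan=[
    {"jaw":0,"x":0,"y":0,"z":0.05,"wx":0,"wy":0,"wz":0},
    {"jaw":0,"x":0,"y":0,"z":0,"wx":0,"wy":0,"wz":0},
    {"jaw":0,"x":0,"y":0,"z":0,"wx":0,"wy":0,"wz":0},
    {"jaw":0,"x":0,"y":0,"z":0,"wx":0,"wy":0,"wz":0},
    {"jaw":0,"x":0,"y":0,"z":-0.4,"wx":0,"wy":0,"wz":0},
    {"jaw":0,"x":0,"y":0,"z":-0.6,"wx":0,"wy":0,"wz":0},
    {"jaw":0,"x":0,"y":0,"z":-0.6,"wx":0,"wy":0,"wz":0},
    {"jaw":0,"x":0,"y":0,"z":0,"wx":0,"wy":0,"wz":0},
    {"jaw":0,"x":0,"y":0,"z":0,"wx":0,"wy":0,"wz":0},
    {"jaw":0,"x":0,"y":0,"z":0,"wx":0,"wy":0,"wz":0},
  ],
)

```text
clock: 4.05
eef_pos: [0.5533, 0.2691, 0.1397]
tool_rot: [[-0.99, 0.138, -0.003], [0.138, 0.99, -0.001], [0.002, -0.001, -1.0]]
force: [-0.8, -0.3, -0.3]
finger_gap: -0.0001
grasp_force: 0.0
```

Run:
```python
from ov import *;from cell import robot
o=robot.get_obs();print(o["eef_pos"],o["force"],o["clock"])
p=[.483,.280,-.143]
c=robot.read_camera("wrist")
cv2.imwrite("pics/o3.png",cv2.resize(draw(c,p,(100,0,420,240),2.5),(800,600)))
```

```text
[0.55334932 0.26912437 0.13967132] [-0.79014597 -0.33622736 -0.28268513] 4.05
```

View pics/o3.png

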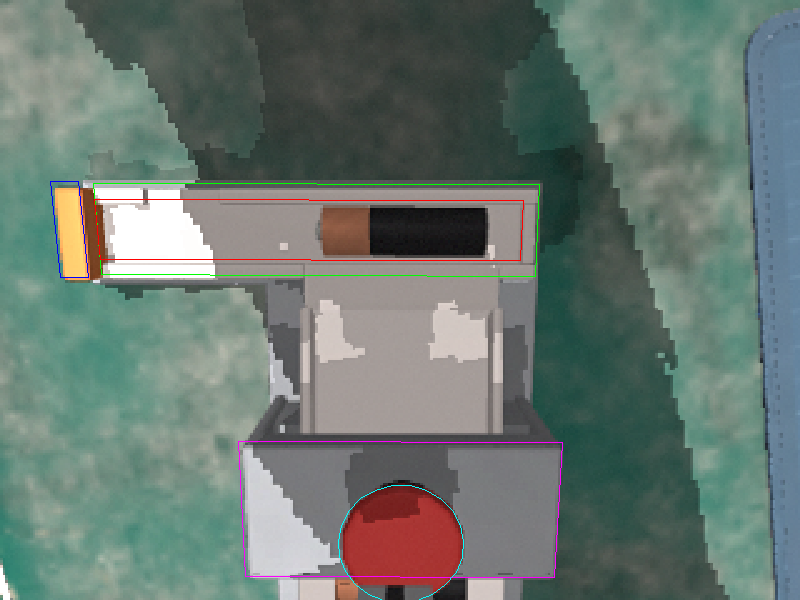

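The cell lies in the trough at (318–488, 231) and the plunger is up. I'll move beyond its +y end.

Request:
drive_tool(
  plan=[
    {"jaw":0,"x":0.44,"y":0.32,"z":0,"wx":0,"wy":0,"wz":0},
    {"jaw":0,"x":0.44,"y":0.32,"z":0,"wx":0,"wy":0,"wz":0},
    {"jaw":0,"x":0.44,"y":0.32,"z":0,"wx":0,"wy":0,"wz":0},
    {"jaw":0,"x":0.44,"y":0.32,"z":0,"wx":0,"wy":0,"wz":0},
    {"jaw":0,"x":0,"y":0,"z":0.5,"wx":0,"wy":0,"wz":0},
    {"jaw":0,"x":0,"y":0,"z":0.6,"wx":0,"wy":0,"wz":0},
    {"jaw":0,"x":0,"y":0,"z":0.6,"wx":0,"wy":0,"wz":0},
    {"jaw":0,"x":0,"y":0,"z":0.5,"wx":0,"wy":0,"wz":0},
    {"jaw":0,"x":0,"y":0,"z":0,"wx":0,"wy":0,"wz":0},
    {"jaw":0,"x":0,"y":0,"z":0,"wx":0,"wy":0,"wz":0},
  ],
)

```text
clock: 5.1
eef_pos: [0.491, 0.3296, 0.0525]
tool_rot: [[-0.99, 0.138, -0.002], [0.138, 0.99, -0.001], [0.002, -0.001, -1.0]]
force: [0.1, 0.1, 0.8]
finger_gap: -0.0001
grasp_force: 0.0
```

Request:
drive_tool(
  plan=[
    {"jaw":0,"x":0,"y":0,"z":0.4,"wx":0,"wy":0,"wz":0},
    {"jaw":0,"x":0,"y":0,"z":0.25,"wx":0,"wy":0,"wz":0},
    {"jaw":0,"x":0,"y":0,"z":0,"wx":0,"wy":0,"wz":0},
    {"jaw":0,"x":0,"y":0,"z":0,"wx":0,"wy":0,"wz":0},
  ],
)

```text
clock: 5.5
eef_pos: [0.4919, 0.33, 0.0278]
tool_rot: [[-0.99, 0.138, 0.0], [0.138, 0.99, 0.0], [-0.0, 0.0, -1.0]]
force: [0.5, 0.6, 0.0]
finger_gap: 0.0
grasp_force: 0.0
```

Request:
drive_tool(
  plan=[
    {"jaw":0,"x":0.03,"y":0,"z":0.04,"wx":0,"wy":0,"wz":0},
    {"jaw":0,"x":0,"y":-0.15,"z":0,"wx":0,"wy":0,"wz":0},
    {"jaw":0,"x":0,"y":-0.15,"z":0,"wx":0,"wy":0,"wz":0},
    {"jaw":0,"x":0,"y":-0.15,"z":0,"wx":0,"wy":0,"wz":0},
    {"jaw":0,"x":0,"y":-0.15,"z":0,"wx":0,"wy":0,"wz":0},
    {"jaw":0,"x":0,"y":-0.15,"z":0,"wx":0,"wy":0,"wz":0},
    {"jaw":0,"x":0,"y":-0.15,"z":0,"wx":0,"wy":0,"wz":0},
    {"jaw":0,"x":0,"y":-0.15,"z":0,"wx":0,"wy":0,"wz":0},
    {"jaw":0,"x":0,"y":-0.15,"z":0,"wx":0,"wy":0,"wz":0},
    {"jaw":0,"x":0,"y":0,"z":0,"wx":0,"wy":0,"wz":0},
  ],
)

```text
clock: 6.5
eef_pos: [0.4837, 0.2818, 0.0257]
tool_rot: [[-0.99, 0.139, -0.0], [0.139, 0.99, -0.0], [0.0, -0.0, -1.0]]
force: [0.0, -0.3, 0.1]
finger_gap: 0.0001
grasp_force: 0.0
```

Run:
```python
from ov import *;from cell import robot
o=robot.get_obs();print(o["eef_pos"],o["force"],o["clock"])
p=[.483,.280,-.143]
c=robot.read_camera("wrist")
R=np.array([[np.cos(.143),-np.sin(.143)],[np.sin(.143),np.cos(.143)]]);print("tcp disp",R@(np.array(o["eef_pos"])[:2]-p[:2]))
cv2.imwrite("pics/o4.png",cv2.resize(draw(c,p,(0,0,512,384),1),(800,600)))
```

```text
[0.48368373 0.28175467 0.02567029] [ 0.03488702 -0.28840772  0.07661254] 6.5
tcp disp [0.00042669 0.0018342 ]
```

View pics/o4.png

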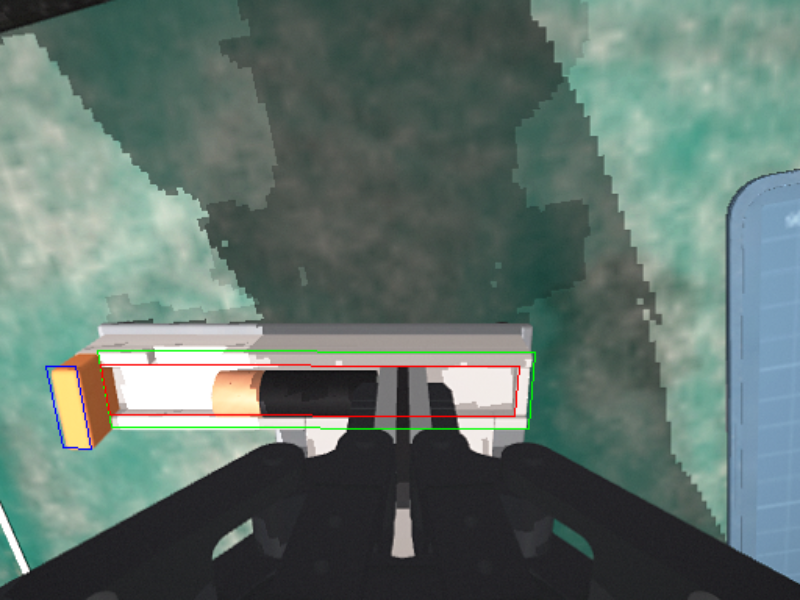

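The cell moves ahead of the finger; its front end is at pixel 213 and the stop face at about 110, so 27–33 mm are left. I'll push 24 mm, then creep.

Request:
drive_tool(
  plan=[
    {"jaw":0,"x":0,"y":-0.15,"z":0,"wx":0,"wy":0,"wz":0},
    {"jaw":0,"x":0,"y":-0.15,"z":0,"wx":0,"wy":0,"wz":0},
    {"jaw":0,"x":0,"y":-0.15,"z":0,"wx":0,"wy":0,"wz":0},
    {"jaw":0,"x":0,"y":-0.1,"z":0,"wx":0,"wy":0,"wz":0},
    {"jaw":0,"x":0,"y":-0.05,"z":0,"wx":0,"wy":0,"wz":0},
    {"jaw":0,"x":0,"y":0,"z":0,"wx":0,"wy":0,"wz":0},
    {"jaw":0,"x":0,"y":0,"z":0,"wx":0,"wy":0,"wz":0},
  ],
)

```text
clock: 7.25
eef_pos: [0.4807, 0.2589, 0.0257]
tool_rot: [[-0.99, 0.138, 0.0], [0.138, 0.99, 0.0], [-0.0, 0.0, -1.0]]
force: [0.2, -0.6, -0.7]
finger_gap: -0.0001
grasp_force: 0.0
```

```bash
cat > m.py <<'E'
from ov import *;from cell import robot
o=robot.get_obs();print(o["eef_pos"],o["force"],o["clock"])
p=[.483,.280,-.143]
R=np.array([[np.cos(.143),-np.sin(.143)],[np.sin(.143),np.cos(.143)]])
print("tcp disp",R@(np.array(o["eef_pos"])[:2]-p[:2]))
c=robot.read_camera("wrist")
# profile along cell top line, z=.0325
ys=np.arange(-.1,.0,.002);uv=proj(c,D2W(p,[[0,y,.031] for y in ys]))
print([(int(y*1000),*c["color"][int(v+.5),int(u+.5)].tolist()) for y,(u,v) in zip(ys,uv) if 0<=u<511 and 0<=v<383])
import sys
if len(sys.argv)>1: cv2.imwrite(sys.argv[1],cv2.resize(draw(c,p,(0,130,256,322),3),(768,576)))
E
python3 m.py pics/o5.png
```

```text
[0.48070846 0.25885807 0.02574962] [ 0.21751644 -0.5975689  -0.73900934] 7.25
tcp disp [ 0.00074485 -0.02125271]
[(-100, 129, 182, 164), (-98, 255, 229, 129), (-96, 255, 230, 130), (-94, 255, 230, 130), (-92, 255, 180, 101), (-90, 147, 84, 45), (-88, 148, 82, 45), (-86, 147, 82, 44), (-83, 151, 96, 62), (-81, 255, 255, 255), (-79, 255, 255, 255), (-77, 255, 255, 255), (-75, 255, 227, 171), (-73, 255, 231, 177), (-71, 255, 239, 189), (-69, 255, 239, 190), (-67, 255, 241, 191), (-65, 255, 243, 196), (-63, 255, 198, 146), (-61, 78, 75, 79), (-59, 78, 74, 78), (-57, 81, 77, 81), (-55, 45, 43, 46), (-53, 48, 48, 47), (-51, 50, 48, 50), (-49, 47, 43, 46), (-47, 47, 46, 48), (-45, 46, 44, 45), (-43, 44, 43, 45), (-41, 45, 42, 47), (-39, 47, 45, 47), (-37, 45, 44, 44), (-35, 34, 34, 37), (-33, 35, 34, 37), (-31, 38, 36, 39), (-29, 52, 52, 53), (-27, 120, 118, 119), (-25, 120, 118, 120), (-23, 116, 115, 117), (-21, 33, 31, 34), (-19, 124, 123, 125), (-17, 117, 116, 118), (-15, 120, 119, 120), (-13, 29, 32, 34), (-11, 39, 37, 40), (-9, 34, 35, 37), (-7, 34, 34, 37), (-5, 184, 173, 169), (-3, 239, 231, 228), (-1, 239, 231, 228)]
```

Request:
drive_tool(
  plan=[
    {"jaw":0,"x":0,"y":-0.1,"z":0,"wx":0,"wy":0,"wz":0},
    {"jaw":0,"x":0,"y":-0.08,"z":0,"wx":0,"wy":0,"wz":0},
    {"jaw":0,"x":0,"y":-0.06,"z":0,"wx":0,"wy":0,"wz":0},
    {"jaw":0,"x":0,"y":0,"z":0,"wx":0,"wy":0,"wz":0},
    {"jaw":0,"x":0,"y":0,"z":0,"wx":0,"wy":0,"wz":0},
  ],
)

```text
clock: 7.8
eef_pos: [0.4793, 0.2492, 0.0258]
tool_rot: [[-0.99, 0.139, 0.0], [0.139, 0.99, 0.0], [-0.0, 0.0, -1.0]]
force: [-0.3, 0.6, -0.5]
finger_gap: -0.0002
grasp_force: 0.0
```

```bash
python3 m.py pics/o5.png | head -c 1000
```

```text
[0.47931152 0.24921842 0.02575371] [-0.29395653  0.59782616 -0.45585941] 7.8
tcp disp [ 0.00073594 -0.03099304]
[(-100, 112, 172, 154), (-98, 255, 229, 128), (-96, 255, 228, 127), (-94, 255, 230, 130), (-92, 255, 196, 109), (-90, 147, 85, 47), (-88, 143, 77, 42), (-86, 255, 224, 168), (-83, 255, 226, 171), (-81, 255, 234, 181), (-79, 255, 235, 184), (-77, 255, 238, 188), (-75, 255, 240, 192), (-73, 255, 244, 187), (-71, 77, 76, 77), (-69, 75, 72, 74), (-67, 78, 75, 76), (-65, 74, 71, 75), (-63, 45, 43, 45), (-61, 42, 39, 43), (-59, 45, 43, 46), (-57, 47, 43, 46), (-55, 43, 43, 43), (-53, 44, 41, 44), (-51, 46, 42, 44), (-49, 42, 42, 44), (-47, 45, 44, 46), (-45, 36, 35, 38), (-43, 36, 35, 37), (-41, 35, 34, 37), (-39, 34, 33, 36), (-37, 117, 116, 117), (-35, 117, 115, 117), (-33, 121, 119, 121), (-31, 31, 29, 32), (-29, 51, 50, 51), (-27, 117, 115, 117), (-25, 117, 117, 118), (-23, 116, 116, 117), (-21, 35, 36, 37), (-19, 32, 34, 36), (-17, 36, 37, 40), (-15, 238, 231, 227), (-13, 238,
```

About 4 mm left; creeping and watching the force.

Request:
drive_tool(
  plan=[
    {"jaw":0,"x":0,"y":-0.03,"z":0,"wx":0,"wy":0,"wz":0},
    {"jaw":0,"x":0,"y":-0.03,"z":0,"wx":0,"wy":0,"wz":0},
    {"jaw":0,"x":0,"y":-0.03,"z":0,"wx":0,"wy":0,"wz":0},
    {"jaw":0,"x":0,"y":0,"z":0,"wx":0,"wy":0,"wz":0},
    {"jaw":0,"x":0,"y":0,"z":0,"wx":0,"wy":0,"wz":0},
  ],
)

```text
clock: 8.35
eef_pos: [0.4796, 0.2472, 0.0262]
tool_rot: [[-0.99, 0.138, 0.002], [0.138, 0.99, 0.003], [-0.001, 0.003, -1.0]]
force: [0.3, 6.1, -0.7]
finger_gap: 0.0002
grasp_force: 2.7
```

```bash
python3 m.py pics/o6.png | head -c 450
```

```text
[0.47962944 0.24721657 0.02621327] [ 0.28544112  6.07791036 -0.72471033] 8.35
tcp disp [ 0.00133591 -0.03292916]
[(-100, 111, 170, 153), (-98, 255, 228, 127), (-96, 255, 229, 129), (-94, 255, 229, 128), (-92, 255, 189, 104), (-90, 145, 84, 46), (-88, 255, 233, 176), (-86, 255, 224, 169), (-83, 255, 227, 172), (-81, 255, 232, 179), (-79, 255, 233, 180), (-77, 255, 237, 187), (-75, 255, 240, 191), (-73, 70, 70, 73), (-71, 76, 73, 76), (-69, 76, 73,
```

There's 6 N resistance, so the cell is against the stop. I'll draw back along +y first, then up.

Request:
drive_tool(
  plan=[
    {"jaw":0,"x":0,"y":0.1,"z":0,"wx":0,"wy":0,"wz":0},
    {"jaw":0,"x":0,"y":0.25,"z":0,"wx":0,"wy":0,"wz":0},
    {"jaw":0,"x":0,"y":0.2,"z":-0.2,"wx":0,"wy":0,"wz":0},
    {"jaw":0,"x":0,"y":0,"z":-0.6,"wx":0,"wy":0,"wz":0},
    {"jaw":0,"x":0,"y":0,"z":-0.8,"wx":0,"wy":0,"wz":0},
    {"jaw":0,"x":0,"y":0,"z":-0.8,"wx":0,"wy":0,"wz":0},
    {"jaw":0,"x":-0.5,"y":0,"z":-0.6,"wx":0,"wy":0,"wz":0},
    {"jaw":0,"x":-0.5,"y":0,"z":0,"wx":0,"wy":0,"wz":0},
    {"jaw":0,"x":0,"y":0,"z":0,"wx":0,"wy":0,"wz":0},
    {"jaw":0,"x":0,"y":0,"z":0,"wx":0,"wy":0,"wz":0},
  ],
)

```text
clock: 9.4
eef_pos: [0.521, 0.2622, 0.1456]
tool_rot: [[-0.99, 0.138, -0.001], [0.138, 0.99, -0.0], [0.001, -0.0, -1.0]]
force: [-1.5, -0.3, -0.8]
finger_gap: -0.0
grasp_force: 0.0
```

```bash
sed -i 's/(0,130,256,322),3/(0,0,512,384),1/' m.py; python3 m.py pics/o7.png | head -c 700
```

```text
[0.52100808 0.2621752  0.14556666] [-1.46498135 -0.25675756 -0.7772541 ] 9.4
tcp disp [ 0.0401604  -0.01222621]
[(-100, 95, 149, 134), (-98, 255, 191, 102), (-96, 255, 210, 114), (-94, 255, 214, 118), (-92, 255, 192, 108), (-90, 118, 64, 31), (-88, 255, 242, 218), (-86, 255, 219, 162), (-83, 255, 223, 168), (-81, 255, 224, 168), (-79, 255, 216, 159), (-77, 255, 215, 161), (-75, 255, 213, 158), (-73, 75, 78, 84), (-71, 79, 78, 80), (-69, 82, 80, 83), (-67, 85, 83, 87), (-65, 83, 79, 83), (-63, 73, 71, 75), (-61, 76, 74, 75), (-59, 77, 75, 78), (-57, 41, 38, 42), (-55, 38, 37, 38), (-53, 40, 38, 37), (-51, 39, 36, 39), (-49, 40, 41, 42), (-47, 40, 39, 40), (-45, 39, 38, 41), (-43, 38, 39, 40),
```

View pics/o7.png

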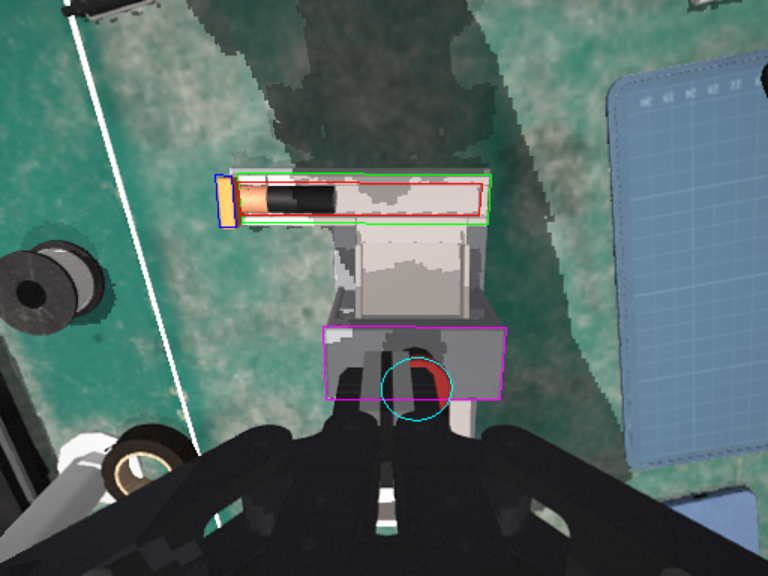

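The cell (240–336, 199) lies in the trough against the stop (235), the plunger is up, and the tool is clear at 146 mm. I'll hand it in.

```bash
python3 -c "
from cell import robot
print(robot.job_done())"
```

```text
the job is handed in; nothing more can be done
None
```

The job is handed in: one cell was dispensed and pushed against the orange stop, and the plunger sprang back up. I didn't confirm in a picture that the next cell moved up to the gate, and the hand-in returned no verdict.

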